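Slide the casserole onto its cooking zone and switch the zone on

ROBOT

A 6-joint arm with a two-finger parallel gripper is mounted at the origin on the work surface. World frame = base frame: x ahead of the robot, y to its left, z up, the work surface at z = 0. Lengths are in m, angles in degrees, forces in N, time in s.
With the tool pointing down it reaches from about 0.225 to 0.875 m from the base axis. Payload 3.4 kg.
Tool frame: the origin (TCP) lies on the centre line of the jaws, within the pads' length; the fingertips stand arm.tip_extent ahead of it and the grasp point (between the pads) lies 2 mm behind it (arm.tip_extent is the distance from the TCP to the fingertips, in m); z points along the fingers, y is the line along which they close (so a half turn about z gives the same grasp; the last joint's range is limited). The gripper opens to 85 mm and grips with 20 to 120 N. Pads are 22 mm wide; open, the fingers measure 114 mm over their backs; the gripper's body (76 mm by 85 mm) begins 54 mm behind the grasp point. The pads swing forward as they close: fully open they stand 13 mm farther back than shut.
Start: joints at [64.515, 15.808, 86.224, -0, 77.962, -6.933], TCP at [0.183, 0.545, 0.248] pointing down, gripper open.
Joint ranges: [-165.64, 165.64], [-43.16, 119.46], [12.63, 154.43], [-67.54, 247.53], [6.08, 155.33], [-154.97, 154.97]. Speed limits (degrees/s): [147.25, 147.25, 180, 180, 180, 180].

INTERFACE

Orientations are given as [roll, pitch, yaw] about the fixed x, y, z axes, in that order (R = Rz(yaw) Ry(pitch) Rx(roll)).
In Python, from station import arm, get_image, camera_model gives the robot as it stands.
- The arm moves only by the shell command python3 -m creep 'ROWS'. ROWS is JSON, a list of rows, each a list of 3 entries, a list of its own where there are three numbers: the turn, a rotation vector about the tool's x, y, z as a fraction of full scale, then the shift along the tool's x, y, z as a fraction of full scale, then the finger opening in mm, from 0 to 85.4. A call has exactly 8 rows; each row shifts and turns the commanded pose from where the row before left it, along the tool's axes as they then stand; what a row does not reach is not made up. Full scale, the value 1, is 60 mm for a shift and 4 degrees for a turn. A row lasts 1/8 s, in which the tool goes at most 62.5 mm and 10.7 degrees, less where a joint would pass 70% of its speed; a pose out of reach is approached as far as the arm can. A call with a number of a shift or a turn outside -1 to 1 is refused whole. A call with a gripper value outside its range is refused whole. The fingers move at their own pace and stop on an object; the grip force is fixed at half the most. Time passes only in rows, so rows that do not move let the fingers close, or fill a call up. It gives the time, the measured TCP pose, the force, the opening and the grip force at its end, in the units of the state.
- arm.get_state(): the state, without advancing time (a new reading comes with each control period).
- get_image(name): name is "scene" or "side" or "wrist"; returns (picture, depth): 400x640x3 uint8, red, green, blue; 400x640 float32, m along the optical axis (not along the pixel's ray), 0 where there is no reading.
- camera_model(name): a dict with "camera_matrix" (3x3 intrinsics, pixels), "T" (4x4, takes a point from camera to world coordinates); the wrist camera has in their place "tool_from_camera" (4x4, takes a point from camera to tool coordinates, whose origin is the TCP and whose axes are the flange's). Camera axes: x right, y down, z forward; pixel columns grow to the right and rows downward; lengths in m; the calibration is good to about 2 mm. A picture is of the moment at which its call begins: read the wrist's pose just before it. camera_model takes no time and is no camera call.
- arm.close_job(): hands the job in; it is judged then, once.
The state is a dict: "t": time; "joints": joint angles; "joint_velocities": joint speeds; "effort": joint torques, N m; "eef_pos": TCP position; "ee_rot": TCP orientation; "wrist_force": force on the tool from outside, world axes, zero at the start; "wrist_torque": the same for the moment, N m; "gripper_width": opening from 0.0 (shut) to 1.0 (fully open); "grip_force": force on a finger pad.
Only numpy, scipy, OpenCV 4.12 (cv2) and the standard library are available. Lean on these libraries where they do the work, as an engineer would, in place of code of your own. Each camera call takes 0.05 s, during which the arm holds its last target. There are 200 camera calls.

TASK

Push the steel casserole across the hob's glass, without picking it up, until its round base stands inside the larger of the two ring marks all the way round. Then press the key in front of that ring fully down and let it go. Do not press the other key, do not press before the casserole is in place, and leave everything else where it stands.

Things in the scene. Friction and masses are not known exactly. Their poses are not given: they have to be found in the camera images.
- casserole: Open round steel casserole, straight upright sides, outer diameter 144 mm, 62 mm tall, 0.5 to 0.9 kg, standing on the glass between the rings; slides with ordinary friction. Origin: centre of its underside, z up. Two small loop handles on its own +x and -x sides, 50 mm wide, reaching 96 mm from its axis, 50 mm above its underside; they may stick out over the ring
- hob: Built-in black glass hob, a flat fixed panel 420 mm (its x, front to back) by 660 mm (its y) whose top lies 6 mm above the worktop; origin at the centre of its underside, front edge at -x towards the robot
- zone_large: The larger ring mark: a thin white printed circle, inside diameter 180 mm, with a small cross at its centre. Fixed flat mark on the glass, left or right of the middle. Origin: centre of the ring on the glass; same axes as the hob
- zone_small: The smaller ring mark, inside diameter 116 mm, on the other side of the glass; otherwise alike. Origin: its centre
- key_large_top (a point): Top centre of the round push key that belongs to the larger ring: aluminium cap 28 mm across in a low grey housing on the glass, 175 mm in front (-x of the hob) of that ring's centre. Pressed straight down; springs back up by itself
- key_large (a joint): Travel of that key in m: 0 released, 0.006 fully down, which takes 5 N
- key_small_top (a point): Top centre of the like key that belongs to the smaller ring, 175 mm in front of its centre
- key_small (a joint): Travel of the smaller ring's key in m, 0 released, 0.006 fully down
- spice_jar: Small amber glass jar with a steel cap, 42 mm across, 70 mm tall, standing on the glass behind the casserole. Origin: centre of its underside. Leave it alone
- timer: White round kitchen timer, 50 mm across, 50 mm tall, standing at the front of the glass between the two keys. Origin: centre of its underside. Leave it alone
- pepper_mill: Dark wooden pepper mill, 54 mm across, 135 mm tall, on the worktop left of the hob. Origin: centre of its underside. Leave it alone
- mug: White mug, 80 mm across, 90 mm tall, on the worktop right of the hob. Origin: centre of its underside. Leave it alone
- spoon: Wooden spoon lying on the worktop front left of the hob, about 190 mm long, 20 mm thick at its handle. Origin: on the worktop about midway along it. Leave it alone
- bowl: Small blue bowl, 110 mm across, 50 mm tall, on the worktop front right of the hob. Origin: centre of its underside. Leave it alone
Not all that is in view belongs to the job. What is shaped like the casserole but blue is not meant.

How it is judged:
By the outcome, as a careful person would: the job done as asked, in the order asked, and still so for the second after the job is handed in, with the robot touching nothing.
It also fails if it takes over 48 s, if anything falls off the work surface, if the arm or the gripper's body presses on something with over 40 N, if the wrist force passes 120 N, or if a joint passes its speed limit or range.

## Working session

There is one attempt and no reset: what is moved stays moved. The work goes in short steps, Python scripts to look and compute and a shell command to move; the robot and the scene stay as the last step left them, time stands still between calls to the robot, and variables do not carry over. Pictures are saved under pics/ and viewed, at most 10 in all, crops included, and the job is handed in when it is done.

```bash
mkdir -p pics; ls
python3 - <<'E'
from station import arm,get_image,camera_model
import cv2,numpy as np
s=arm.get_state();print(s['t'],s['eef_pos'],s['ee_rot'],arm.tip_extent,s['wrist_force'])
for n in('scene','side'):
    p,d=get_image(n);np.savez(f'pics/{n}0.npz',p=p,d=d);cv2.imwrite(f'pics/{n}0.png',p[...,::-1]);m=camera_model(n);print(m)
print(camera_model('wrist'))
E
```

```text
pics
0.0 [0.18273102 0.54464076 0.24742703] [-1.79892157e+02 -1.17888225e-02  1.61449090e+02] 0.017 [-0.42535859 -0.19625137  0.54741317]
{'camera_matrix': array([[489.00725169,   0.        , 317.32706318],
       [  0.        , 489.00725169, 202.98299093],
       [  0.        ,   0.        ,   1.        ]]), 'T': array([[-0.71015884,  0.38906824, -0.5867711 ,  1.42322301],
       [ 0.70400294,  0.38370639, -0.59761967,  0.95264577],
       [-0.00736701, -0.83749347, -0.54639767,  0.93370125],
       [ 0.        ,  0.        ,  0.        ,  1.        ]])}
{'camera_matrix': array([[398.44035057,   0.        , 317.76206953],
       [  0.        , 398.44035057, 200.73665017],
       [  0.        ,   0.        ,   1.        ]]), 'T': array([[ 0.92137486, -0.24817402,  0.29912876,  0.12269652],
       [-0.38838313, -0.55804114,  0.73331346, -0.88641843],
       [-0.0150632 , -0.79183316, -0.61055168,  0.7751221 ],
       [ 0.        ,  0.        ,  0.        ,  1.        ]])}
{'camera_matrix': array([[282.07809733,   0.        , 319.27831   ],
       [  0.        , 282.07809733, 198.71188742],
       [  0.        ,   0.        ,   1.        ]]), 'tool_from_camera': array([[-2.59746264e-04, -9.59350534e-01, -2.82217089e-01,
         7.13245346e-02],
       [ 9.99999921e-01, -1.64071853e-04, -3.62642191e-04,
        -3.77079194e-04],
       [ 3.01597099e-04, -2.82217161e-01,  9.59350501e-01,
        -1.26653411e-01],
       [ 0.00000000e+00,  0.00000000e+00,  0.00000000e+00,
         1.00000000e+00]])}
```

View pics/scene0.png

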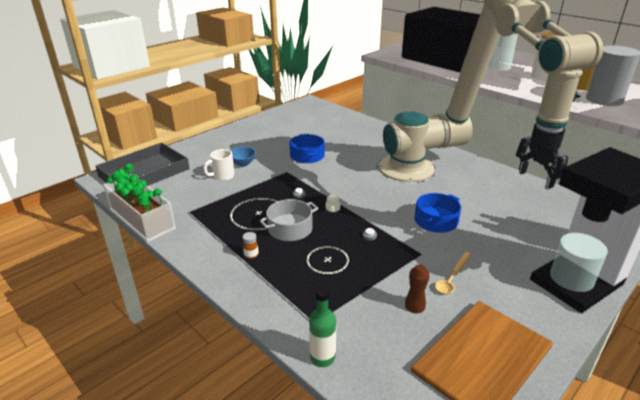

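View pics/side0.png

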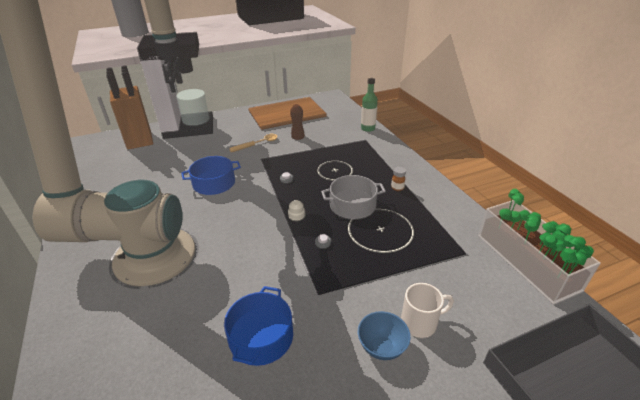

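The scene view has the grey steel casserole at (290,218) and the larger ring with its cross at (258,212), on the robot's right; its key is at (298,192). The small ring is at (328,260) with its key at (370,233). In the side view the casserole is at (353,195), the large ring cross at (381,230), its key at (323,240), the small ring at (335,170), the timer at (296,210) and the jar at (399,178).
Lookalikes for the casserole are the blue pans at scene (438,212) and (307,148) and the blue bowl at (243,156). The steel one on the glass is the target.

```bash
cat > h.py <<'E'
import numpy as np,cv2
from station import arm,get_image,camera_model
def ray(n,uv,z):
    m=camera_model(n);K=m['camera_matrix'];T=m['T'];uv=np.atleast_2d(uv).astype(float)
    d=np.c_[(uv[:,0]-K[0,2])/K[0,0],(uv[:,1]-K[1,2])/K[1,1],np.ones(len(uv))]@T[:3,:3].T
    return T[:3,3]+d*((z-T[2,3])/d[:,2])[:,None]
def cloud(n,d):
    m=camera_model(n);K=m['camera_matrix'];T=m['T'];v,u=np.indices(d.shape)
    P=np.stack([(u-K[0,2])/K[0,0]*d,(v-K[1,2])/K[1,1]*d,d],-1)
    return P@T[:3,:3].T+T[:3,3]
def circ(P):
    for _ in range(8):
        A=np.c_[P[:,:2]*2,np.ones(len(P))];x=np.linalg.lstsq(A,(P[:,:2]**2).sum(1),rcond=None)[0]
        r=np.sqrt(x[2]+x[0]**2+x[1]**2);e=np.hypot(*(P[:,:2]-x[:2]).T)-r
        P=P[abs(e)<max(2*e.std(),.002)]
    return x[:2],r,len(P)
E
python3 - <<'E'
from h import *
for n,cs in(('scene',dict(large=(258,212),small=(328,260),kl=(298,192),ks=(370,233),cas=(290,218),tim=(333,204),jar=(251,245))),
            ('side',dict(large=(381,230),small=(335,170),kl=(323,240),ks=(287,177),cas=(353,195),tim=(296,210),jar=(399,178)))):
    f=np.load(f'pics/{n}0.npz');p,d=f['p'],f['d'];C=cloud(n,d)
    g=ray(n,np.stack(np.indices(d.shape)[::-1],-1).reshape(-1,2),.006).reshape(d.shape+(3,))
    w=(p.min(2)>110)&(abs(C[...,2]-.006)<.012)
    for k in('large','small'):
        c=ray(n,cs[k],.006)[0];r0=.092 if k=='large' else .06
        for _ in range(3):
            e=abs(np.hypot(*(g-c)[...,:2].transpose(2,0,1))-r0)<.012
            cc,r,N=circ(g[w&e]);c=np.r_[cc,.006]
        print(n,k,'cross',ray(n,cs[k],.006)[0][:2],'fit',cc,r,N)
    for k in('kl','ks','tim','jar','cas'):
        u,v=cs[k];R=60 if k=='cas' else 22
        sub=C[v-R:v+R,u-R:u+R].reshape(-1,3);q=ray(n,cs[k],.03)[0]
        lim=.12 if k=='cas' else .045
        s=sub[(np.hypot(*(sub-q)[:,:2].T)<lim)&(sub[:,2]>.012)&(sub[:,2]<.12)]
        zt=np.percentile(s[:,2],98);t=s[s[:,2]>zt-.006]
        print(n,k,'top',zt,'mid',(t.min(0)+t.max(0))/2,'mean',t.mean(0),len(t),'circ',circ(s[s[:,2]>.058]) if k=='cas' else '')
        if k=='cas':
            h=s[(s[:,2]>.03)&(np.hypot(*(s[:,:2]-circ(s[s[:,2]>.058])[0]).T)>.08)];print(' handles',len(h),np.unique(h.round(2)[:,:2],axis=0).tolist())
    # hob corners
    m=((p.max(2)<50)&(abs(C[...,2]-.006)<.012)).astype(np.uint8)
    m=cv2.morphologyEx(m,cv2.MORPH_CLOSE,np.ones((9,9)));l,lab,st,_=cv2.connectedComponentsWithStats(m)
    ct=cv2.findContours((lab==1+st[1:,4].argmax()).astype(np.uint8),0,1)[0][0][:,0]
    G=ray(n,ct,.006)[:,:2].astype(np.float32);print(n,'hob',cv2.minAreaRect(G))
a=cv2.imread('pics/scene0.png')[170:290,190:400];cv2.imwrite('pics/c1.png',cv2.resize(a,None,fx=3.6,fy=3.6,interpolation=2))
E
```

```text
scene large cross [ 0.60716635 -0.16525759] fit [ 0.60898656 -0.16052191] 0.09238653363817523 94
scene small cross [0.62124174 0.1785893 ] fit [0.62002813 0.17483702] 0.059729862719534635 163
scene kl top 0.03412983031201738 mid [ 0.43927735 -0.14515959  0.03192003] mean [ 0.43897725 -0.14121343  0.0313112 ] 22 circ 
scene ks top 0.03368173646914683 mid [0.44690305 0.19087202 0.03130597] mean [0.44771911 0.19090166 0.03057483] 36 circ 
scene tim top 0.05955179790605436 mid [ 0.41403987 -0.00041664  0.05753831] mean [ 0.41325495 -0.00073118  0.05705503] 39 circ 
scene jar top 0.08089896764581578 mid [7.65831960e-01 1.89735376e-04 7.98082519e-02] mean [ 7.66534615e-01 -1.02828261e-04  7.84367978e-02] 87 circ 
scene cas top 0.07122401282549498 mid [ 0.59708905 -0.02178683  0.06975625] mean [ 0.59214506 -0.01919654  0.06886079] 196 circ (array([ 0.59154789, -0.02203762]), np.float64(0.06974424378088184), 300)
 handles 70 [[0.5, -0.03], [0.5, -0.02], [0.5, -0.01], [0.5, 0.0], [0.5, 0.01], [0.51, -0.02], [0.51, -0.01], [0.51, -0.0], [0.51, 0.01], [0.51, 0.02], [0.52, 0.02], [0.66, -0.06], 
[... 930 characters left out ...]
] mean [ 0.76323976 -0.00591067  0.07791294] 68 circ 
side cas top 0.07059117919301716 mid [ 0.58918116 -0.02376953  0.0686954 ] mean [ 0.58974256 -0.02816051  0.06848481] 227 circ (array([ 0.58954712, -0.02491233]), np.float64(0.06965782516902973), 332)
 handles 79 [[0.49, -0.03], [0.49, -0.02], [0.5, -0.03], [0.5, -0.02], [0.5, -0.01], [0.5, 0.0], [0.5, 0.01], [0.5, 0.02], [0.51, -0.03], [0.51, 0.01], [0.52, 0.01], [0.52, 0.02], [0.66, -0.06], [0.67, -0.07], [0.67, -0.06], [0.67, -0.05], [0.67, -0.02], [0.68, -0.06], [0.68, -0.05], [0.68, -0.04], [0.68, -0.03], [0.68, -0.02]]
side hob ((0.5844734311103821, -0.040290504693984985), (0.5634253621101379, 0.4154609739780426), 85.62496185302734)
```

View pics/c1.png

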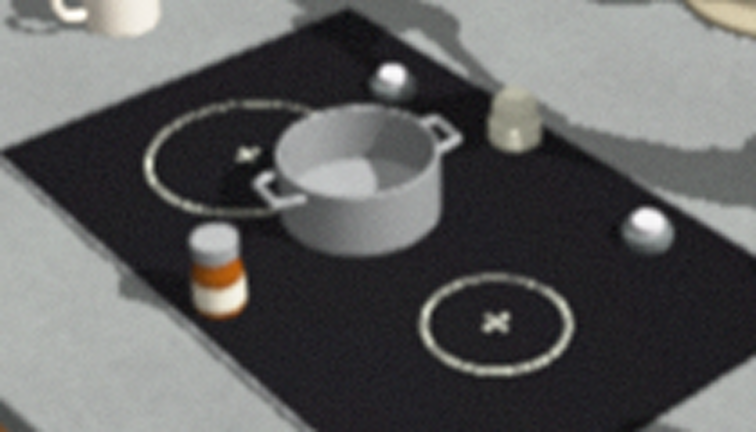

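The crop shows the steel casserole at about (350,180), with its handles left-back and right-front and the large ring left of it, so the choice holds.

Measured positions:

| Item | x, y (m) |
|---|---|
| Casserole | (0.590, -0.0235) |
| Large ring | (0.611, -0.161) |
| Large key | (0.436, -0.148) |

I will push along -81.5° with the open fingers straddling the wall. The first step is to turn the tool to yaw 98.5°.

```bash
R='[[[0,0,0.98],[0,0,0],85],[[0,0,0.98],[0,0,0],85],[[0,0,0.98],[0,0,0],85],[[0,0,0.98],[0,0,0],85],[[0,0,0.98],[0,0,0],85],[[0,0,0.98],[0,0,0],85],[[0,0,0.98],[0,0,0],85],[[0,0,0.98],[0,0,0],85]]' ; unset R
python3 -m creep '[[[0,0,0.98],[0,0,0],85],[[0,0,0.98],[0,0,0],85],[[0,0,0.98],[0,0,0],85],[[0,0,0.98],[0,0,0],85],[[0,0,0.98],[0,0,0],85],[[0,0,0.98],[0,0,0],85],[[0,0,0.98],[0,0,0],85],[[0,0,0.98],[0,0,0],85]]'
python3 -m creep '[[[0,0,0.98],[0,0,0],85],[[0,0,0.98],[0,0,0],85],[[0,0,0.98],[0,0,0],85],[[0,0,0.98],[0,0,0],85],[[0,0,0.98],[0,0,0],85],[[0,0,0.98],[0,0,0],85],[[0,0,0.98],[0,0,0],85],[[0,0,0.98],[0,0,0],85]]'
cat >> h.py <<'E'
from scipy.spatial.transform import Rotation as Ro
def go(p):
    s=arm.get_state();R=Ro.from_euler('xyz',s['ee_rot'],degrees=True).as_matrix()
    print('pos',s['eef_pos'].round(4),'rot',s['ee_rot'].round(2),'F',s['wrist_force'].round(1),'t',s['t'],'shift units',(R.T@(np.array(p)-s['eef_pos'])/.06).round(3))
E
python3 -c "
from h import *
go([.576,.0755,.2])"
```

```text
t: 1.1
eef_pos: [0.1828, 0.5448, 0.2478]
ee_rot: [-179.9, 0.0, 130.0]
wrist_force: [0.1, 1.2, -0.3]
gripper_width: 0.993
grip_force: 0.0
t: 2.1
eef_pos: [0.1828, 0.5448, 0.2478]
ee_rot: [-180.0, 0.1, 98.6]
wrist_force: [-0.1, -0.3, -0.7]
gripper_width: 0.993
grip_force: 0.0
pos [0.1828 0.5448 0.2478] rot [-1.7996e+02  5.0000e-02  9.8600e+01] F [-0.1 -0.3 -0.7] t 2.1 shift units [-8.713  5.311  0.801]
```

```bash
python3 -m creep '[[[0,0,0],[-0.545,0.332,0],85],[[0,0,0],[-0.545,0.332,0],85],[[0,0,0],[-0.545,0.332,0],85],[[0,0,0],[-0.545,0.332,0],85],[[0,0,0],[-0.545,0.332,0],85],[[0,0,0],[-0.545,0.332,0],85],[[0,0,0],[-0.545,0.332,0],85],[[0,0,0],[-0.545,0.332,0],85]]'
python3 -m creep '[[[0,0,0],[-0.545,0.332,0],85],[[0,0,0],[-0.545,0.332,0],85],[[0,0,0],[-0.545,0.332,0],85],[[0,0,0],[-0.545,0.332,0],85],[[0,0,0],[-0.545,0.332,0.2],85],[[0,0,0],[-0.545,0.332,0.2],85],[[0,0,0],[-0.545,0.332,0.2],85],[[0,0,0],[-0.545,0.332,0.2],85]]'
python3 - <<'E'
from h import *
go([.576,.0755,.045])
p,d=get_image('scene');cv2.imwrite('pics/s2.png',p[...,::-1])
E
```

```text
t: 3.1
eef_pos: [0.3806, 0.3096, 0.248]
ee_rot: [-180.0, 0.0, 98.7]
wrist_force: [-0.1, -0.0, 1.0]
gripper_width: 0.997
grip_force: 0.0
t: 4.1
eef_pos: [0.5778, 0.0754, 0.1995]
ee_rot: [-180.0, -0.0, 98.7]
wrist_force: [-0.2, 0.5, -0.2]
gripper_width: 0.993
grip_force: 0.0
pos [0.5778 0.0754 0.1995] rot [-1.7996e+02 -2.0000e-02  9.8720e+01] F [-0.2  0.5 -0.2] t 4.1 shift units [ 0.006 -0.028  2.574]
```

View pics/s2.png

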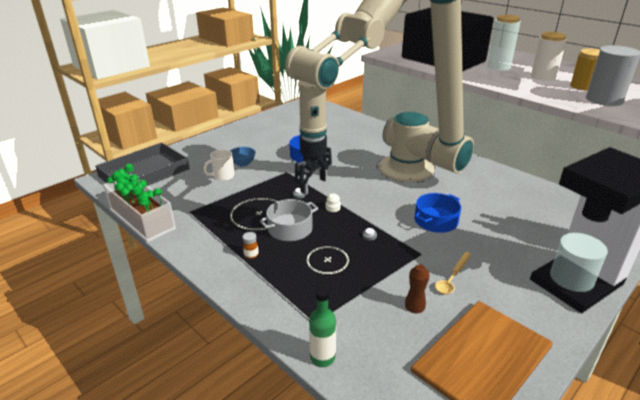

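The scene view shows the gripper above and behind the casserole near (313,175); nothing has moved. I'll descend to z≈0.04 and then push in stages.

```bash
python3 -m creep '[[[0,0,0],[0,-0.02,0.33],85],[[0,0,0],[0,0,0.33],85],[[0,0,0],[0,0,0.33],85],[[0,0,0],[0,0,0.33],85],[[0,0,0],[0,0,0.33],85],[[0,0,0],[0,0,0.33],85],[[0,0,0],[0,0,0.33],85],[[0,0,0],[0,0,0.33],85]]'
python3 -m creep '[[[0,0,0],[-0.1,0,0],85],[[0,0,0],[-0.1,0,0],85],[[0,0,0],[-0.1,0,0],85],[[0,0,0],[-0.1,0,0],85],[[0,0,0],[-0.1,0,0],85],[[0,0,0],[-0.1,0,0],85],[[0,0,0],[-0.1,0,0],85],[[0,0,0],[-0.1,0,0],85]]'
cat > m.py <<'E'
from h import *
import sys
go([.611,-.161,.04])
L=np.array([.611,-.161])
for n in('side','scene'):
    p,d=get_image(n);cv2.imwrite(f'pics/{n}_{sys.argv[1]}.png',p[...,::-1]);C=cloud(n,d).reshape(-1,3);P=p.reshape(-1,3).astype(int)
    s=C[(C[:,0]>.49)&(C[:,0]<.71)&(C[:,1]>-.27)&(C[:,1]<.07)&(C[:,2]>.062)&(C[:,2]<.073)&(P.max(1)>75)&(P.max(1)-P.min(1)<30)]
    c,r,N=circ(s);print(n,'cas',c.round(4),r.round(4),N,'to ring',(L-c).round(4))
E
python3 m.py 3
```

```text
t: 5.15
eef_pos: [0.5758, 0.0763, 0.041]
ee_rot: [-180.0, -0.0, 98.7]
wrist_force: [-0.6, 0.4, -0.2]
gripper_width: 0.996
grip_force: 0.0
t: 6.15
eef_pos: [0.5834, 0.0292, 0.0422]
ee_rot: [180.0, -0.1, 98.7]
wrist_force: [-0.4, 5.5, 4.2]
gripper_width: 0.996
grip_force: 2.7
pos [0.5834 0.0292 0.0422] rot [ 1.7999e+02 -8.0000e-02  9.8710e+01] F [-0.4  5.5  4.2] t 6.15 shift units [-3.204 -0.026  0.032]
side cas [ 0.5915 -0.04  ] 0.0695 257 to ring [ 0.0195 -0.121 ]
scene cas [ 0.5929 -0.0377] 0.0701 159 to ring [ 0.0181 -0.1233]
```

Contact is steady at about 5 N, and the casserole has moved as predicted. 123 mm remain along tool -x.

```bash
python3 -m creep '[[[0,0,0],[-0.12,0,0],85],[[0,0,0],[-0.12,0,0],85],[[0,0,0],[-0.12,0,0],85],[[0,0,0],[-0.12,0,0],85],[[0,0,0],[-0.12,0,0],85],[[0,0,0],[-0.12,0,0],85],[[0,0,0],[-0.12,0,0],85],[[0,0,0],[-0.12,0,0],85]]'
python3 -m creep '[[[0,0,0],[-0.12,0,0],85],[[0,0,0],[-0.12,0,0],85],[[0,0,0],[-0.12,0,0],85],[[0,0,0],[-0.12,0,0],85],[[0,0,0],[-0.12,0,0],85],[[0,0,0],[-0.1,0,0],85],[[0,0,0],[-0.05,0,0],85],[[0,0,0],[0,0,0],85]]'
python3 m.py 4
```

```text
t: 7.25
eef_pos: [0.592, -0.0275, 0.0421]
ee_rot: [-180.0, -0.1, 98.7]
wrist_force: [-0.8, 4.2, 5.2]
gripper_width: 0.997
grip_force: 3.0
t: 8.25
eef_pos: [0.5988, -0.0724, 0.0421]
ee_rot: [-180.0, -0.0, 98.7]
wrist_force: [-0.8, 4.6, 2.8]
gripper_width: 0.997
grip_force: 2.7
pos [ 0.5988 -0.0724  0.0421] rot [-1.7998e+02 -3.0000e-02  9.8720e+01] F [-0.8  4.6  2.8] t 8.25 shift units [-1.49  -0.023  0.033]
side cas [ 0.6067 -0.1419] 0.0697 297 to ring [ 0.0043 -0.0191]
scene cas [ 0.6091 -0.1384] 0.0694 145 to ring [ 0.0019 -0.0226]
```

```bash
python3 -m creep '[[[0,0,0],[-0.08,0,0],85],[[0,0,0],[-0.08,0,0],85],[[0,0,0],[-0.08,0,0],85],[[0,0,0],[-0.07,0,0],85],[[0,0,0],[-0.03,0,0],85],[[0,0,0],[0,0,0],85],[[0,0,0],[0,0,0],85],[[0,0,0],[0.1,0,0],85]]'
python3 -m creep '[[[0,0,0],[0.1,0,0],85],[[0,0,0],[0.2,0,0],85],[[0,0,0],[0.2,0,0],85],[[0,0,0],[0,0,-0.5],85],[[0,0,0],[0,0,-0.5],85],[[0,0,0],[0,0,-0.5],85],[[0,0,0],[0,0,-0.5],85],[[0,0,0],[0,0,0],85]]'
python3 m.py 5
python3 - <<'E'
import cv2,numpy as np
a=cv2.imread('pics/side_5.png')[160:290,270:470];b=cv2.imread('pics/scene_5.png')[160:290,180:380]
cv2.imwrite('pics/c5.png',cv2.resize(np.vstack([a[:,:],b]),None,fx=2.3,fy=2.3,interpolation=2))
E
```

```text
t: 9.35
eef_pos: [0.6015, -0.088, 0.0416]
ee_rot: [180.0, 0.1, 98.8]
wrist_force: [0.3, -0.5, 0.3]
gripper_width: 0.996
grip_force: 0.0
t: 10.35
eef_pos: [0.5982, -0.0569, 0.1645]
ee_rot: [179.7, 0.1, 98.8]
wrist_force: [0.3, 0.3, 0.3]
gripper_width: 0.999
grip_force: 0.0
pos [ 0.5982 -0.0569  0.1645] rot [1.7969e+02 1.2000e-01 9.8760e+01] F [0.3 0.3 0.3] t 10.35 shift units [-1.742 -0.065  2.078]
side cas [ 0.6101 -0.1619] 0.0694 291 to ring [0.0009 0.0009]
scene cas [ 0.6126 -0.1584] 0.0695 182 to ring [-0.0016 -0.0026]
```

View pics/c5.png

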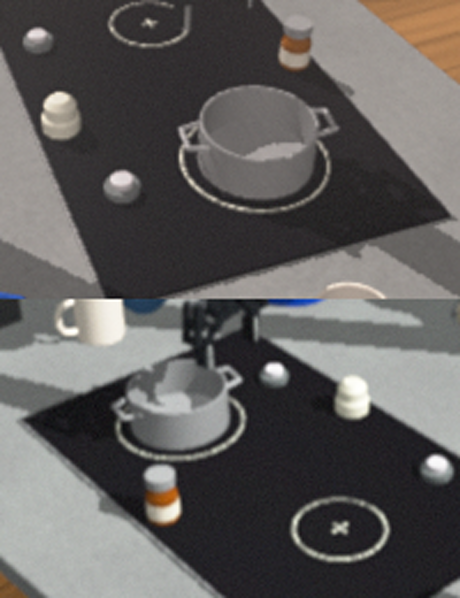

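The crop shows the casserole base inside the large ring with a visible dark gap on all sides in the side view; the key is at (122,186) of the crop. Next I'll triangulate the key.

Run:
```python
from h import *
Q=[]
for n in('side','scene'):
    p=cv2.imread(f'pics/{n}_5.png');u,v=((323,240) if n=='side' else (298,192))
    g=p[v-12:v+13,u-12:u+13].min(2);th=g.max()*.72;m=(g>th).astype(np.uint8);
    k,l,s,c=cv2.connectedComponentsWithStats(m);i=1+s[1:,4].argmax();uv=c[i]+[u-12,v-12]
    print(n,uv,s[i],[ray(n,uv,z)[0].round(4)[:2].tolist() for z in(.028,.031,.034)])
    # ring refit
    g=ray(n,np.stack(np.indices(p.shape[:2])[::-1],-1).reshape(-1,2),.006).reshape(p.shape[:2]+(3,))
    # white pixels between 82 and 100mm, only where the pan does not occlude: beyond 85 mm of centre on the camera side
    c0=np.array([.611,-.161]);T=camera_model(n)['T'][:2,3];d=g[...,:2]-c0;r=np.hypot(d[...,0],d[...,1])
    a=(d@((T-c0)/np.hypot(*(T-c0))))/r
    w=(p.min(2)>105)&(abs(r-.091)<.01)&(a>.1);print(' ring',circ(g[w]))
go([.436,-.148,.12])
```

```text
side [322.25490196 237.54901961] [ 7  7 10  6 51] [[0.4358, -0.1464], [0.4345, -0.1494], [0.4333, -0.1523]]
 ring (array([ 0.61209578, -0.15782665]), np.float64(0.09090796376323233), 102)
scene [299.25       190.38888889] [10  8  7  6 36] [[0.4381, -0.1412], [0.4414, -0.1376], [0.4447, -0.134]]
 ring (array([ 0.61017799, -0.15974104]), np.float64(0.09071775999305882), 131)
pos [ 0.5962 -0.0567  0.1615] rot [-1.7998e+02 -1.0000e-02  9.8760e+01] F [0.2 0.6 0.1] t 10.45 shift units [-1.097 -2.871  0.693]
```

```bash
python3 -m creep '[[[0,0,0],[-0.135,-0.36,0],0],[[0,0,0],[-0.135,-0.36,0],0],[[0,0,0],[-0.135,-0.36,0],0],[[0,0,0],[-0.135,-0.36,0],0],[[0,0,0],[-0.135,-0.36,0],0],[[0,0,0],[-0.135,-0.36,0.1],0],[[0,0,0],[-0.135,-0.36,0.2],0],[[0,0,0],[-0.135,-0.36,0.3],0]]'
python3 - <<'E'
from h import *
go([.4365,-.146,.06])
s=arm.get_state();p,d=get_image('wrist');cv2.imwrite('pics/w6.png',p[...,::-1]);np.save('pics/w6.npy',d)
m=camera_model('wrist');T=np.eye(4);T[:3,:3]=Ro.from_euler('xyz',s['ee_rot'],degrees=True).as_matrix();T[:3,3]=s['eef_pos'];T=T@m['tool_from_camera'];K=m['camera_matrix']
v,u=np.indices(d.shape);P=np.stack([(u-K[0,2])/K[0,0]*d,(v-K[1,2])/K[1,1]*d,d],-1)@T[:3,:3].T+T[:3,3]
k=(np.hypot(P[...,0]-.436,P[...,1]+.147)<.04)&(P[...,2]>.01)&(P[...,2]<.045)&(d>0)
q=P[k];z=np.percentile(q[:,2],95);t=q[q[:,2]>z-.004];print('top',z,'mid',(t.min(0)+t.max(0))/2,'mean',t.mean(0),np.ptp(t,0),len(t))
print(np.histogram(q[:,2],bins=np.arange(.01,.046,.003)))
E
```

```text
t: 11.45
eef_pos: [0.4348, -0.1482, 0.1258]
ee_rot: [179.9, 0.0, 98.7]
wrist_force: [-0.2, 0.7, -0.0]
gripper_width: 0.004
grip_force: 0.0
pos [ 0.4348 -0.1482  0.1258] rot [1.7994e+02 4.0000e-02 9.8720e+01] F [-0.2  0.7 -0. ] t 11.45 shift units [0.033 0.032 1.096]
top 0.029584016908706757 mid [ 0.43642769 -0.14563064  0.02816314] mean [ 0.43644357 -0.14513836  0.02873231] [0.02709808 0.02662411 0.00509161] 804
(array([ 36,  27, 601, 447,  29, 127, 681,   0,   0,   0,   0]), array([0.01 , 0.013, 0.016, 0.019, 0.022, 0.025, 0.028, 0.031, 0.034,
       0.037, 0.04 , 0.043]))
```

View pics/w6.png

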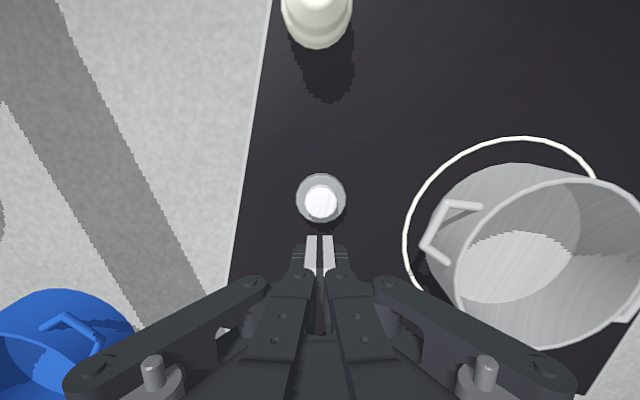

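The wrist view shows the large ring's key at (320,200), directly ahead of the shut fingertips, with the casserole in the ring at right and the timer at the top. The key's top is at (0.4364, -0.1456, 0.030).

```bash
python3 -m creep '[[[0,0,0],[0.035,0.03,0.15],0],[[0,0,0],[0,0,0.17],0],[[0,0,0],[0,0,0.17],0],[[0,0,0],[0,0,0.17],0],[[0,0,0],[0,0,0.17],0],[[0,0,0],[0,0,0.17],0],[[0,0,0],[0,0,0.17],0],[[0,0,0],[0,0,0.08],0]]'
python3 -m creep '[[[0,0,0],[0,0,0.02],0],[[0,0,0],[0,0,0.02],0],[[0,0,0],[0,0,0.02],0],[[0,0,0],[0,0,0.02],0],[[0,0,0],[0,0,0.02],0],[[0,0,0],[0,0,0.01],0],[[0,0,0],[0,0,0],0],[[0,0,0],[0,0,0],0]]'
```

```text
t: 12.5
eef_pos: [0.4369, -0.145, 0.0501]
ee_rot: [-180.0, -0.0, 98.7]
wrist_force: [-0.1, 0.4, 0.2]
gripper_width: -0.0
grip_force: 0.0
t: 13.5
eef_pos: [0.4373, -0.1452, 0.0444]
ee_rot: [180.0, 0.0, 98.7]
wrist_force: [-0.3, 0.6, 1.8]
gripper_width: -0.003
grip_force: 0.8
```

Contact has begun at about 1.8 N. I'll press on in small steps.

```bash
python3 -m creep '[[[0,0,0],[0,0,0.02],0],[[0,0,0],[0,0,0.02],0],[[0,0,0],[0,0,0.02],0],[[0,0,0],[0,0,0.01],0],[[0,0,0],[0,0,0],0],[[0,0,0],[0,0,0],0],[[0,0,0],[0,0,0],0],[[0,0,0],[0,0,0],0]]'
```

```text
t: 14.5
eef_pos: [0.4373, -0.1452, 0.0401]
ee_rot: [180.0, 0.0, 98.7]
wrist_force: [-0.2, 0.3, 3.8]
gripper_width: -0.001
grip_force: 2.1
```

```bash
python3 -m creep '[[[0,0,0],[0,0,0.02],0],[[0,0,0],[0,0,0.02],0],[[0,0,0],[0,0,0.015],0],[[0,0,0],[0,0,0],0],[[0,0,0],[0,0,0],0],[[0,0,0],[0,0,0],0],[[0,0,0],[0,0,0],0],[[0,0,0],[0,0,0],0]]'
```

```text
t: 15.5
eef_pos: [0.4374, -0.1452, 0.0387]
ee_rot: [179.9, 0.0, 98.7]
wrist_force: [-4.0, 1.6, 24.0]
gripper_width: 0.002
grip_force: 11.8
```

The force jumped to 24 N at the hard stop, so the key is fully down. I'll release it and rise clear.

```bash
python3 -m creep '[[[0,0,0],[0,0,-0.1],0],[[0,0,0],[0,0,-0.2],0],[[0,0,0],[0,0,-0.3],0],[[0,0,0],[0,0,-0.4],0],[[0,0,0],[0,0,-0.5],0],[[0,0,0],[0,0,-0.5],0],[[0,0,0],[0,0,-0.3],0],[[0,0,0],[0,0,0],0]]'
python3 m.py 7
python3 - <<'E'
from h import *
s=arm.get_state();p,d=get_image('wrist');cv2.imwrite('pics/w7.png',p[...,::-1])
m=camera_model('wrist');T=np.eye(4);T[:3,:3]=Ro.from_euler('xyz',s['ee_rot'],degrees=True).as_matrix();T[:3,3]=s['eef_pos'];T=T@m['tool_from_camera'];K=m['camera_matrix']
v,u=np.indices(d.shape);P=np.stack([(u-K[0,2])/K[0,0]*d,(v-K[1,2])/K[1,1]*d,d],-1)@T[:3,:3].T+T[:3,3]
k=(np.hypot(P[...,0]-.436,P[...,1]+.146)<.03)&(P[...,2]>.01)&(P[...,2]<.045)&(d>0)
print('key top',np.percentile(P[k][:,2],95))
E
```

```text
t: 16.5
eef_pos: [0.4378, -0.1455, 0.1759]
ee_rot: [179.9, 0.1, 98.7]
wrist_force: [-0.8, -0.3, 0.7]
gripper_width: -0.001
grip_force: 0.0
pos [ 0.4378 -0.1455  0.1759] rot [1.7987e+02 9.0000e-02 9.8730e+01] F [-0.8 -0.3  0.7] t 16.5 shift units [-0.69   2.808  2.272]
side cas [ 0.6097 -0.1619] 0.0698 292 to ring [0.0013 0.0009]
scene cas [ 0.6116 -0.1588] 0.0701 211 to ring [-0.0006 -0.0022]
key top 0.02955678157521449
```

View pics/w7.png

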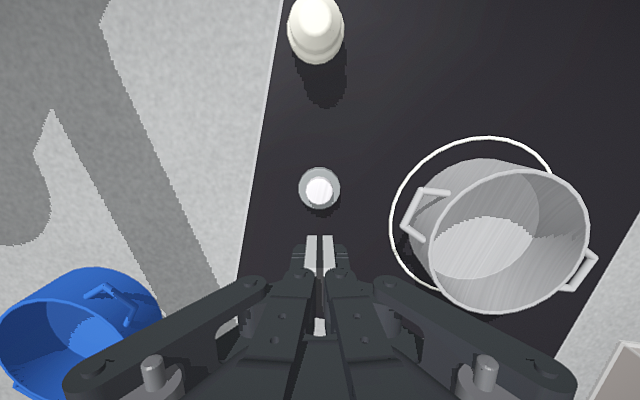

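View pics/side_7.png

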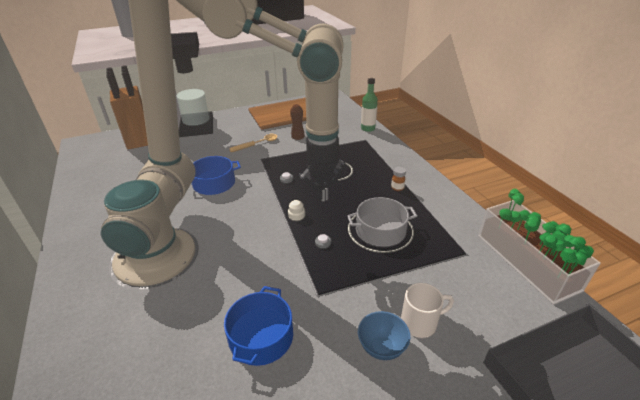

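The wrist view shows the key released at (319,188) and the casserole inside the ring at (490,230). In the side view the casserole stands in the ring at (381,225), everything else is where it was, and the gripper is clear.

```bash
python3 -c "
from station import arm
print(arm.close_job())"
```

```text
the job is handed in; nothing more can be done
None
```

The steel casserole stands inside the larger ring, about 2 mm off its centre (18 mm of play); its key was then pressed to the stop and sprang back, and the job was handed in at about 17 s with nothing else disturbed.

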